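Load the press-lid chopper with chestnuts and hold its cover down

ROBOT

A 6-joint arm with a two-finger parallel gripper is mounted at the origin on the work surface. World frame = base frame: x ahead of the robot, y to its left, z up, the work surface at z = 0. Lengths are in m, angles in rad, forces in N, time in s.
With the tool pointing down it reaches from about 0.25 to 0.775 m from the base axis. Payload 4 kg.
Tool frame: the origin (TCP) lies at the very end of the fingers, on their centre line; the grasp point (between the pads) lies 19 mm behind it; y points along the fingers, x is the direction in which the jaws open and shut, and the axes are right-handed (so a half turn about y gives the same grasp; the last joint's range is limited). The gripper opens to 94 mm and grips with 3 to 60 N. Pads are 16 mm wide; open, the fingers measure 119 mm over their backs; the gripper's body (75 mm by 177 mm) begins 78 mm behind the grasp point.
Start: joints at [-1.274, 0.087, 1.371, -0, 1.684, -0.103], TCP at [0.214, -0.507, 0.206] pointing down, gripper open.
Joint ranges: [-3.1, 3.1], [-0.76, 2.03], [0.27, 2.55], [-1.08, 4.22], [0.17, 2.65], [-2.57, 2.57]. Speed limits (rad/s): [2.79, 2.79, 3.14, 3.14, 3.14, 3.14].

INTERFACE

Orientations are given as [roll, pitch, yaw] about the fixed x, y, z axes, in that order (R = Rz(yaw) Ry(pitch) Rx(roll)).
In Python, from bench import robot, snapshot, workorder gives the robot as it stands.
- The arm moves only by the tool play_rows, never from a script. Its argument "steps" is a list of rows, each an object of numbers: "x", "y", "z": the shift along the world's x, y, z in m; "rx", "ry", "rz": the turn, a rotation vector about the world's x, y, z in rad; "hand": the finger opening in m, from 0 to 0.094. A call has 1 to 8 rows; each row shifts and turns the commanded pose from where the row before left it; what a row does not reach is not made up. A row lasts 1/8 s, in which the tool goes at most 62.5 mm and 10.7 degrees, less where a joint would pass 70% of its speed; a pose out of reach is approached as far as the arm can. A call is refused whole if a number of a shift passes 0.0625 or a number of a turn 0.188, either way. A call with a gripper value outside its range is refused whole. The fingers move at their own pace and stop on an object; the grip force is fixed at half the most. Time passes only in rows, so rows that do not move let the fingers close. It gives the time, the measured TCP pose, the force and the opening at its end, in the units of the state.
- robot.get_obs(): the state, without advancing time (a new reading comes with each control period).
- snapshot(name): name is "side" or "top"; returns a dict with "color" (420x560x3 uint8, red, green, blue), "range_z" (420x560 float32, m along the optical axis (not along the pixel's ray), 0 where there is no reading), "fov_y" (degrees; the focal length in pixels is half the picture's height over the tangent of half this angle, whatever the lens; pixels are square), "cx", "cy" (the principal point, pixels), "k1" (the pictures are not rectified: a ray, as slopes to the right and down, at radius r is drawn at 1 + k1 r^2 times it, then the intrinsics apply), "T" (4x4, takes a point from camera to world coordinates). Camera axes: x right, y down, z forward; pixel columns grow to the right and rows downward; lengths in m; the calibration is good to about 2 mm. A picture is of the moment at which its call begins.
- workorder.close_job(): hands the job in, once; it reports no verdict.
The state is a dict: "time": time; "joint_positions": joint angles; "qvel": joint speeds; "joint_torque": joint torques, N m; "tool_pos": TCP position; "ee_rot": TCP orientation; "wrist_force": force on the tool from outside, world axes, zero at the start; "wrist_torque": the same for the moment, N m; "width": finger opening in m.
Only numpy, scipy, OpenCV 4.12 (cv2) and the standard library are available. Lean on these libraries where they do the work, as an engineer would, in place of code of your own. Each camera call takes 0.05 s, during which the arm holds its last target.

TASK

Tip all five peeled chestnuts from the yellow scoop into the steel bowl of the chopper and stand the empty scoop back on the worktop. Then take the clear flask-shaped cover, set it upright on the chopper's orange spring ring and press it straight down as far as it goes, so that the safety switch under the ring closes; your program finishes while you are still holding the cover pressed down. Leave the mug, the jar and the little chestnut animal standing where they are.

Things in the scene. Friction and masses are not known exactly. Their poses are not given: they have to be found in the camera images.
- bowl_floor (a point): Centre of the inner floor of the chopper's open steel bowl, 72 mm above the worktop; z up along the chopper's axis. The bowl is 94 mm across inside, its rim 54 mm above this point, with a black blade hub 14 mm across and 20 high standing on the floor.
- lip (a point): Centre of the top lip of the chopper, a round white motor housing fixed to the worktop, 128 mm across; the lip, 134 mm across and 134 mm above the worktop, is its highest part. Between bowl and housing runs a ring channel of 98 mm inner and 116 mm outer diameter (flared to 122 at the lip): the spring ring lies in it and the cover's skirt goes into it.
- ring_top (a point): Centre of the top face of the orange spring ring (100 to 115 mm diameter) in the channel round the bowl, on the chopper's axis; 122 mm above the worktop at rest, 112 mm when fully pressed. The cover's skirt stands on this face.
- spring_ring (a joint): How far the orange ring is pressed down: 0 at rest, 0.010 m at its stop. Its spring needs about 8 N to begin to move and 14 N at the stop; it comes back up when let go. The switch closes at 0.008 m, near the stop.
- cover: Clear rigid flask-shaped cover, about 200 g, 96 mm high, standing mouth down on the worktop; origin at the centre of its underside, z up. Skirt 110 mm across outside, 104 inside, 28 mm high, with a black rubber edge below; above it the shoulder narrows to a neck.
- neck (a point): Centre of the cover's round neck, 70 mm above the cover's underside, the place to grip: 56 mm across, straight from 52 to 90 mm above the underside, with a flat grey cap of the same width on top (90 to 96 mm).
- scoop: Yellow plastic open-fronted scoop, about 110 g, standing level on the worktop with the chestnuts in it; 120 mm long (its x), 64 mm wide outside (its y), 34 mm high, walls and floor 3 mm. Origin at the centre of its underside, z up; closed back wall at +x, open mouth at -x. It can be gripped across its side walls.
- scoop_mouth (a point): Middle of the lip of the scoop's open mouth, 60 mm from its origin along its -x and 8 mm above its underside. Over the last 20 mm before it the floor rises by 13 degrees and the side walls are only 20 mm high. The chestnuts stay in until it is tipped mouth down well past that; at 45 degrees or more all roll out.
- mug: Blue ceramic mug, 80 mm across, 92 mm high, loose; origin at the centre of its underside. To be left alone.
- jar: Amber glass jar with a red cap, 60 mm across, 105 mm high, loose; origin at the centre of its underside. To be left alone.
- animal: Little animal made of two brown conkers and four sticks on a cork base 55 x 50 mm, about 56 mm high, loose; origin at the centre of its underside. To be left alone.
- chestnut1: One of five peeled chestnuts, pale brown, round, 26 mm across, 11 g, in the scoop at the start; origin at its centre.
- chestnut2: One of five peeled chestnuts, pale brown, round, 26 mm across, 11 g, in the scoop at the start; origin at its centre.
- chestnut3: One of five peeled chestnuts, pale brown, round, 26 mm across, 11 g, in the scoop at the start; origin at its centre.
- chestnut4: One of five peeled chestnuts, pale brown, round, 26 mm across, 11 g, in the scoop at the start; origin at its centre.
- chestnut5: One of five peeled chestnuts, pale brown, round, 26 mm across, 11 g, in the scoop at the start; origin at its centre.
Mind the look-alikes: they are no part of the job. Leave any green look-alike of the cover alone.

How it is judged:
By the outcome, as a careful person would: the job done as asked, in the order asked, and still so for the second after the job is handed in, while the arm keeps its last pose, push and grip.
It also fails if it takes over 72 s, if anything falls off the work surface, if the arm or the gripper's body presses on something with over 40 N, if the wrist force passes 120 N, or if a joint passes its speed limit or range.

## Working session

There is one attempt and no reset: what is moved stays moved. The work goes in short steps, Python scripts to look and compute and a tool call to move; the robot and the scene stay as the last step left them, time stands still between calls to the robot, and variables do not carry over. Pictures are saved under pics/ and viewed, and the job is handed in when it is done.

Besides the shell and the picture viewer there is one more tool, called after "Request:" in YAML: its name, and indented under it one key for each argument. play_rows: Moves the arm, as the interface text tells. Its arguments: {"type":"object","properties":{"steps":{"type":"array"}},"required":["steps"]}

```bash
ls; mkdir -p pics; cat > h.py <<'E'
import numpy as np, cv2
from bench import robot, snapshot, workorder
def snap(name,fn):
    s=snapshot(name)
    cv2.imwrite('pics/'+fn+'.png',cv2.cvtColor(s['color'],cv2.COLOR_RGB2BGR))
    np.savez('pics/'+fn+'.npz',**s)
    return s
def load(fn): 
    d=np.load('pics/'+fn+'.npz'); return {k:d[k] for k in d}
def cal(s):
    H,W=s['color'].shape[:2]; f=H/2/np.tan(np.radians(float(s['fov_y']))/2)
    return f,float(s['cx']),float(s['cy']),float(s['k1'])
def slopes(s,u,v):
    f,cx,cy,k=cal(s); d=np.stack([(np.asarray(u,float)-cx)/f,(np.asarray(v,float)-cy)/f],-1)
    x=d.copy()
    for _ in range(30): x=d/(1+k*(x**2).sum(-1,keepdims=True))
    return x
def plane(s,u,v,z):
    x=slopes(s,u,v); r=np.concatenate([x,np.ones(x.shape[:-1]+(1,))],-1)@s['T'][:3,:3].T
    o=s['T'][:3,3]; t=(z-o[2])/r[...,2]; return o+r*t[...,None]
def pts(s):
    v,u=np.mgrid[:s['color'].shape[0],:s['color'].shape[1]]
    x=slopes(s,u,v); z=s['range_z'][...,None]
    return np.concatenate([x*z,z],-1)@s['T'][:3,:3].T+s['T'][:3,3]
def proj(s,P):
    f,cx,cy,k=cal(s); q=(np.asarray(P,float)-s['T'][:3,3])@s['T'][:3,:3]
    x=q[...,:2]/q[...,2:]; x=x*(1+k*(x**2).sum(-1,keepdims=True)); return x*f+[cx,cy]
E
python3 - <<'E'
from h import *
for n in('top','side'):
    s=snap(n,n+'0'); print(n,cal(s),s['T'].round(3).tolist(),(s['range_z']>0).mean())
print(robot.get_obs())
E
```

```text
pics
top (np.float64(400.0242625182448), 270.8794106903022, 208.2744813816239, -0.11118369183138013) [[-0.018, -0.994, 0.109, 0.444], [-1.0, 0.018, -0.0, -0.0], [-0.002, -0.109, -0.994, 0.951], [0.0, 0.0, 0.0, 1.0]] 0.9961692176870748
side (np.float64(409.47765106344997), 279.81371197694875, 211.55707798415966, -0.09017220002429138) [[0.89, -0.235, 0.39, 0.204], [-0.455, -0.49, 0.744, -0.606], [0.016, -0.84, -0.543, 0.551], [0.0, 0.0, 0.0, 1.0]] 0.9665136054421769
{'time': 0.1, 'joint_positions': array([-1.27411238e+00,  8.78854049e-02,  1.37207401e+00, -1.64711673e-05,
        1.68360502e+00, -1.03099626e-01]), 'qvel': array([-0.00088044, -0.00059972, -0.00308812,  0.00102301,  0.00074259,
        0.00096642]), 'joint_torque': array([ 2.01176634e-03, -3.41252446e+01, -3.03302658e+01,  7.19292462e-02,
        3.03967693e-02, -9.78966318e-05]), 'tool_pos': array([ 0.21391766, -0.50616477,  0.20443364]), 'ee_rot': array([-1.57060968,  0.00196299, -1.17101441]), 'wrist_force': array([ 1.33539293, -0.32180402, -0.76881046]), 'wrist_torque': array([-0.00954937, -0.00909647,  0.02692372]), 'width': 0.09395454615252975}
```

View pics/top0.png

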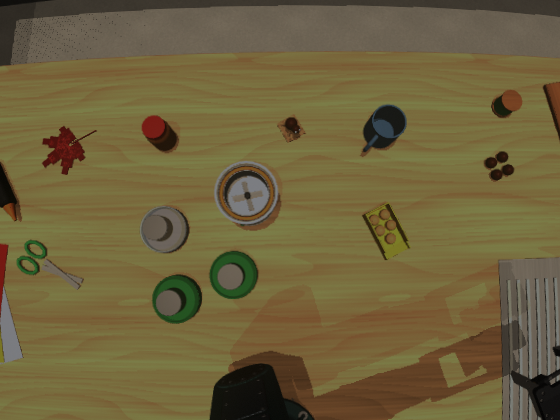

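View pics/side0.png

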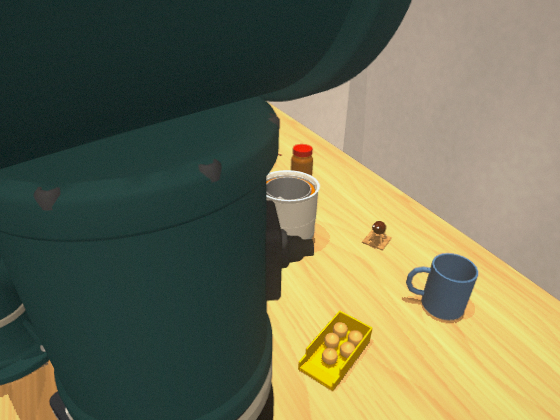

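```bash
python3 - <<'E'
from h import *
s=load('top0'); t=load('side0')
im=cv2.cvtColor(s['color'],cv2.COLOR_RGB2BGR)
a=cv2.resize(im[180:280,335:435],(400,400),interpolation=cv2.INTER_CUBIC)
b=cv2.resize(im[140:340,120:320],(400,400),interpolation=cv2.INTER_CUBIC)
cv2.imwrite('pics/z0.png',np.clip(np.hstack([a,b])*1.5,0,255).astype(np.uint8))
for n,q in(('top',s),('side',t)):
    hsv=cv2.cvtColor(q['color'],cv2.COLOR_RGB2HSV); P=pts(q)
    m=cv2.inRange(hsv,(24,200,60),(32,255,255))
    if n=='top': m[:, :340]=0;m[:, 430:]=0
    nl,l,st,c=cv2.connectedComponentsWithStats(m)
    for i in np.argsort(-st[1:,4])[:3]+1: print(n,st[i],c[i])
    i=np.argmax(st[1:,4])+1
    mm=cv2.morphologyEx((l==i).astype(np.uint8),cv2.MORPH_CLOSE,np.ones((7,7)))
    p=P[mm>0]; print(p.min(0),p.max(0),np.percentile(p[:,2],[5,50,95]))
    top=p[(p[:,2]>.027)&(p[:,2]<.05)]; 
    print('rect',cv2.minAreaRect(p[p[:,2]>.004][:,:2].astype(np.float32)),cv2.minAreaRect(top[:,:2].astype(np.float32)))
P=pts(s)
for u,v in((157,229),(230,276),(168,301),(247,194),(230,200),(247,164),(385,257),(370,208),(300,300),(247,210)): print(u,v,P[v,u].round(4))
E
```

```text
Traceback (most recent call last):
ValueError: attempt to get argmax of an empty sequence
```

View pics/z0.png

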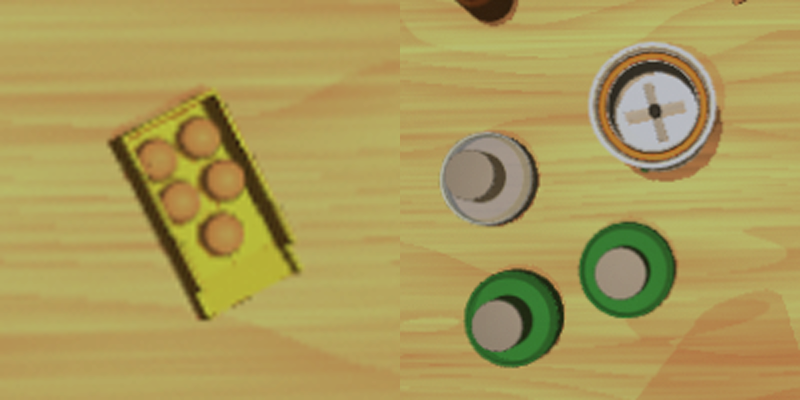

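```bash
python3 - <<'E'
from h import *
s=load('top0'); t=load('side0')
hs=cv2.cvtColor(s['color'],cv2.COLOR_RGB2HSV);ht=cv2.cvtColor(t['color'],cv2.COLOR_RGB2HSV)
print(hs[235,386],hs[250,396],hs[220,395],ht[380,322],ht[325,360]); 
P=pts(s)
for u,v in((157,229),(230,276),(168,301),(247,194),(230,200),(247,163),(396,253),(370,208),(300,300),(175,240),(182,235)): print(u,v,P[v,u].round(4),s['color'][v,u])
Q=pts(t)
for n,p,R in(('top',P,s),('side',Q,t)):
    # scoop by height: region x,y
    sel=(p[...,2]>.006)&(p[...,2]<.06)&(abs(p[...,0]-.40)<.11)&(abs(p[...,1]+.27)<.11)
    q=p[sel]; print(n,sel.sum(),q.mean(0),np.percentile(q[:,2],[5,50,95,99]))
    print(cv2.minAreaRect(q[:,:2].astype(np.float32)))
    a=q[(q[:,2]>.025)&(q[:,2]<.045)]; print(cv2.minAreaRect(a[:,:2].astype(np.float32)))
    sel=(p[...,2]>.125)&(p[...,2]<.145)&(abs(p[...,0]-.46)<.12)&(abs(p[...,1]-.055)<.12)
    q=p[sel]; print('lip',len(q),cv2.minEnclosingCircle(q[:,:2].astype(np.float32)),np.percentile(q[:,2],[5,50,95]))
    sel=(p[...,2]>.08)&(p[...,2]<.11)&(abs(p[...,0]-.39)<.06)&(abs(p[...,1]-.25)<.06)
    q=p[sel]; 
    if len(q): print('cap',len(q),cv2.minEnclosingCircle(q[:,:2].astype(np.float32)),np.percentile(q[:,2],[5,50,95]))
E
```

```text
[ 20 178  70] [ 29 178 123] [ 20 185  44] [ 27 255 238] [ 23 255 156]
157 229 [0.4965 0.2463 0.0962] [100  90  78]
230 276 [0.3942 0.0888 0.0974] [107  97  84]
168 301 [0.3428 0.2218 0.0969] [99 89 77]
247 194 [0.5695 0.0509 0.0921] [37 34 27]
230 200 [0.5603 0.0904 0.0675] [123 125 126]
247 163 [0.6287 0.0477 0.1337] [115 105  85]
396 253 [ 0.4344 -0.2954  0.0069] [122 119  37]
370 208 [ 0.5438 -0.2392 -0.001 ] [121 105  60]
300 300 [ 0.3293 -0.0649 -0.0022] [121  97  55]
175 240 [0.474  0.2201 0.0412] [108 100  92]
182 235 [0.4855 0.2051 0.0358] [102  93  75]
top 662 [ 0.47508906 -0.27389263  0.02074833] [0.00658844 0.02218819 0.03348274 0.03515321]
((0.4528908133506775, -0.2793578803539276), (0.1268404722213745, 0.09087559580802917), 7.576097011566162)
((0.4869142770767212, -0.27194565534591675), (0.0800359845161438, 0.06753676384687424), 25.080778121948242)
lip 440 ((0.5635308623313904, 0.051098693162202835), 0.06560806185007095) [0.12574716 0.1324319  0.1355278 ]
cap 402 ((0.3401440680027008, 0.22143296897411346), 0.02858363650739193) [0.08892226 0.09579401 0.09824093]
side 1602 [ 0.47025124 -0.27611351  0.02047508] [0.00682024 0.02131431 0.03423005 0.03548965]
((0.4757079482078552, -0.27627798914909363), (0.10246182978153229, 0.06567692756652832), 24.54619026184082)
((0.484197735786438, -0.27199727296829224), (0.08521237969398499, 0.06439027935266495), 26.153383255004883)
lip 319 ((0.5609452128410339, 0.05184424668550491), 0.06687764078378677) [0.12543931 0.13005325 0.1349189 ]
```

```bash
python3 - <<'E'
from h import *
s=load('top0'); t=load('side0')
P=pts(s);Q=pts(t)
def circ(q):
    A=np.c_[2*q,np.ones(len(q))];b=(q**2).sum(1);c=np.linalg.lstsq(A,b,rcond=None)[0];return c[:2],np.sqrt(c[2]+c[:2]@c[:2])
for n,p in(('top',P),('side',Q)):
    sel=(p[...,2]>.004)&(p[...,2]<.06)&(abs(p[...,0]-.475)<.085)&(abs(p[...,1]+.275)<.075)
    q=p[sel]; print(n,sel.sum()); print(cv2.minAreaRect(q[:,:2].astype(np.float32)))
    a=q[(q[:,2]>.027)&(q[:,2]<.045)]; r=cv2.minAreaRect(a[:,:2].astype(np.float32));print(r,cv2.boxPoints(r).round(4).tolist())
    sel=(p[...,2]>.132)&(p[...,2]<.14)&(np.hypot(p[...,0]-.563,p[...,1]-.051)<.08)
    q=p[sel][:,:2]; print('lip',len(q),circ(q))
    sel=(p[...,2]>.085)&(p[...,2]<.11)&(abs(p[...,0]-.497)<.05)&(abs(p[...,1]-.246)<.05)
    q=p[sel]; 
    if len(q): print('cap',len(q),q.mean(0),cv2.minEnclosingCircle(q[:,:2].astype(np.float32)))
    sel=(p[...,2]>.02)&(p[...,2]<.06)&(abs(p[...,0]-.497)<.07)&(abs(p[...,1]-.236)<.07)
    q=p[sel]
    if len(q): print('skirt',len(q),cv2.minEnclosingCircle(q[:,:2].astype(np.float32)))
for u,v,nm in ((380,130,'mug'),(155,130,'jar'),(291,128,'animal')): print(nm,P[v-20:v+20,u-20:u+20].reshape(-1,3)[ (P[v-20:v+20,u-20:u+20,2]>.03).ravel()].mean(0))
ring=(lambda h: cv2.inRange(h,(10,150,70),(20,255,255)))(cv2.cvtColor(s['color'],cv2.COLOR_RGB2HSV))
v,u=np.nonzero(ring); k=np.hypot(u-247,v-194)<34; 
p=plane(s,u[k],v[k],.122)[:,:2]; print('ring',k.sum(),cv2.minEnclosingCircle(p.astype(np.float32)),p.mean(0))
E
```

```text
top 1150
((0.47169962525367737, -0.27517399191856384), (0.16352523863315582, 0.12933678925037384), 0.4350765645503998)
((0.4954015016555786, -0.26765668392181396), (0.09989466518163681, 0.06728189438581467), 25.860395431518555) [[0.4357999861240387, -0.25920000672340393], [0.4650999903678894, -0.3197000026702881], [0.5550000071525574, -0.2761000096797943], [0.5256999731063843, -0.21559999883174896]]
lip 446 (array([0.56748298, 0.05149953]), np.float64(0.06308213478855688))
cap 502 [0.50056743 0.2510946  0.09538812] ((0.5003946423530579, 0.25270017981529236), 0.027880463749170303)
skirt 1149 ((0.5007020831108093, 0.25163760781288147), 0.055009592324495316)
side 2704
((0.4887930154800415, -0.2810056805610657), (0.1233629584312439, 0.08631999790668488), 25.33453941345215)
((0.4931201636791229, -0.2678704261779785), (0.10479779541492462, 0.06496161967515945), 26.224184036254883) [[0.4318000078201294, -0.26190000772476196], [0.46050000190734863, -0.32019999623298645], [0.5544999837875366, -0.27390000224113464], [0.5257999897003174, -0.21559999883174896]]
lip 252 (array([0.56406868, 0.05095112]), np.float64(0.063399319890408))
mug [ 0.7190423  -0.25768345  0.07240359]
jar [0.71299769 0.24836112 0.09852415]
animal [ 0.72694542 -0.05079124  0.08333126]
ring 668 ((0.5609607696533203, 0.04541807994246483), 0.06664461642503738) [0.55906919 0.04436016]
```

Request:
play_rows:
  steps:
    - {"x":0.035,"y":0.03,"rz":0.007}
    - {"x":0.035,"y":0.03,"rz":0.007}
    - {"x":0.035,"y":0.03,"rz":0.007}
    - {"x":0.035,"y":0.03,"rz":0.007}
    - {"x":0.035,"y":0.03,"rz":0.007}
    - {"x":0.035,"y":0.03,"rz":0.007}
    - {"x":0.035,"y":0.03,"rz":0.006}
    - {"x":0.035,"y":0.03,"rz":0.006}

```text
schema error: expected keys x, y, z, rx, ry, rz, hand
```

```bash
cat >> h.py <<'E'
from scipy.spatial.transform import Rotation as Ro
def st():
    o=robot.get_obs(); R=Ro.from_euler('xyz',o['ee_rot'])
    print('t',round(float(o['time']),2),'tcp',o['tool_pos'].round(4),'rot',o['ee_rot'].round(3),'j',o['joint_positions'].round(2),'F',o['wrist_force'].round(1),'w',round(float(o['width']),4))
    M=R.as_matrix(); print('tool x',M[:,0].round(3),'y',M[:,1].round(3),'grasp pt',(o['tool_pos']-.019*M[:,1]).round(4)); return o
E
python3 - <<'E'
from h import *
st()
s=load('top0');t=load('side0')
# chopper outer lip: fit on depth-step contour, top view
for n,q in(('top',s),('side',t)):
    P=pts(q); m=((P[...,2]>.115)&(np.hypot(P[...,0]-.565,P[...,1]-.051)<.085)).astype(np.uint8)
    cs,_=cv2.findContours(m,cv2.RETR_EXTERNAL,cv2.CHAIN_APPROX_NONE); c=max(cs,key=cv2.contourArea)[:,0]
    p=plane(q,c[:,0],c[:,1],.134)[:,:2]; print(n,cv2.minEnclosingCircle(p.astype(np.float32)),cv2.fitEllipse(p.astype(np.float32)))
    hs=cv2.cvtColor(q['color'],cv2.COLOR_RGB2HSV)
    print(cal(q))
hs=cv2.cvtColor(s['color'],cv2.COLOR_RGB2HSV)
for u in range(212,284,2): print(u,hs[194,u],s['color'][194,u],end=' | ')
snap('side','side1')
E
```

```text
t 0.1 tcp [ 0.2139 -0.5062  0.2044] rot [-1.571  0.002 -1.171] j [-1.27  0.09  1.37 -0.    1.68 -0.1 ] F [ 1.3 -0.3 -0.8] w 0.094
tool x [ 0.389 -0.921 -0.002] y [-0.001  0.002 -1.   ] grasp pt [ 0.2139 -0.5062  0.2234]
top ((0.5677435398101807, 0.05209596827626228), 0.06640506535768509) ((0.5675788521766663, 0.0514000840485096), (0.12886430323123932, 0.13075986504554749), 76.94579315185547)
(np.float64(400.0242625182448), 270.8794106903022, 208.2744813816239, -0.11118369183138013)
side ((0.5590176582336426, 0.039911869913339615), 0.07997850328683853) ((0.564508855342865, 0.03923239931464195), (0.10662240535020828, 0.1548088937997818), 153.68948364257812)
(np.float64(409.47765106344997), 279.81371197694875, 211.55707798415966, -0.09017220002429138)
212 [ 22 129 121] [121 105  60] | 214 [ 22  40 122] [122 117 103] | 216 [ 19  18 111] [111 108 103] | 218 [18 63 69] [69 62 52] | 220 [ 16 191 119] [119  78  30] | 222 [ 16 162  96] [96 68 35] | 224 [20 62 49] [49 45 37] | 226 [19 72 39] [39 35 28] | 228 [ 19  18 111] [111 108 103] | 230 [108  10 128] [123 125 128] | 232 [110  12 129] [123 125 129] | 234 [110  12 129] [123 125 129] | 236 [110   6 124] [121 122 124] | 238 [105   4 124] [122 123 124] | 240 [ 15   8 122] [122 120 118] | 242 [ 18  28 120] [120 115 107] | 244 [18 58 66] [66 60 51] | 246 [18 71 36] [36 32 26] | 248 [21 73 35] [35 32 25] | 250 [18 54 85] [85 78 67] | 252 [ 18  51 114] [114 105  91] | 254 [ 17  52 113] [113 103  90] | 256 [ 17  51 114] [114 104  91] | 258 [ 18  54 114] [114 104  90] | 260 [ 16  53 115] [115 104  91] | 262 [ 18  28 117] [117 112 104] | 264 [110  12 129] [123 125 129] | 266 [110  12 129] [123 125 129] | 268 [ 18  11 111] [111 109 106] | 270 [ 16 165 102] [102  71  36] | 272 [ 17 189 120] [120  81  31] | 274 [16 93 85] [85 71 54] | 276 [ 90   4 125] [123 125 125] | 278 [15 85 90] [90 75 60] | 280 [ 17 143 118] [118  90  52] | 282 [ 21 133 121] [121 102  58] |
```

Request:
play_rows:
  steps:
    - {"x":0.035,"y":0.03,"z":0,"rx":0,"ry":0,"rz":0.007,"hand":0.094}
    - {"x":0.035,"y":0.03,"z":0,"rx":0,"ry":0,"rz":0.007,"hand":0.094}
    - {"x":0.035,"y":0.03,"z":0,"rx":0,"ry":0,"rz":0.007,"hand":0.094}
    - {"x":0.035,"y":0.03,"z":0,"rx":0,"ry":0,"rz":0.007,"hand":0.094}
    - {"x":0.035,"y":0.03,"z":0,"rx":0,"ry":0,"rz":0.007,"hand":0.094}
    - {"x":0.035,"y":0.03,"z":0,"rx":0,"ry":0,"rz":0.007,"hand":0.094}
    - {"x":0.035,"y":0.03,"z":0,"rx":0,"ry":0,"rz":0.006,"hand":0.094}
    - {"x":0.035,"y":0.03,"z":0,"rx":0,"ry":0,"rz":0.006,"hand":0.094}

```text
time: 1.15
tool_pos: [0.4949, -0.2654, 0.2051]
ee_rot: [-1.571, 0.0, -1.117]
wrist_force: [-0.4, -0.7, 0.3]
width: 0.0941
```

```bash
python3 - <<'E'
from h import *
st()
snap('side','side1');snap('top','top1')
E
```

```text
t 1.15 tcp [ 0.4949 -0.2654  0.2051] rot [-1.571  0.    -1.117] j [-0.59  0.11  1.34 -0.    1.69  0.52] F [-0.4 -0.7  0.3] w 0.0941
tool x [ 0.439 -0.899 -0.   ] y [-0.001  0.    -1.   ] grasp pt [ 0.4949 -0.2654  0.2241]
```

View pics/side1.png

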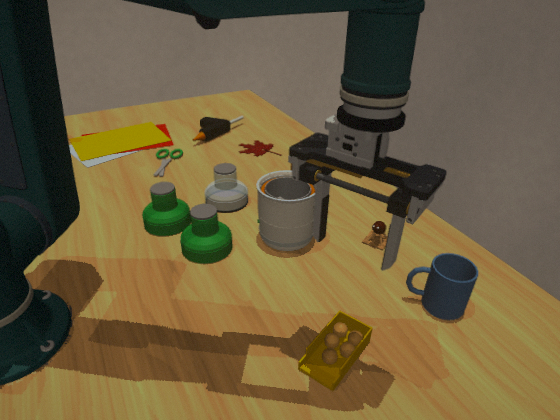

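Request:
play_rows:
  steps:
    - {"x":0,"y":-0.002,"z":-0.03,"rx":0,"ry":0,"rz":0,"hand":0.094}
    - {"x":0,"y":0,"z":-0.03,"rx":0,"ry":0,"rz":0,"hand":0.094}
    - {"x":0,"y":0,"z":-0.03,"rx":0,"ry":0,"rz":0,"hand":0.094}
    - {"x":0,"y":0,"z":-0.03,"rx":0,"ry":0,"rz":0,"hand":0.094}
    - {"x":0,"y":0,"z":-0.03,"rx":0,"ry":0,"rz":0,"hand":0.094}

```text
time: 1.88
tool_pos: [0.4931, -0.2693, 0.0543]
ee_rot: [-1.572, 0.0, -1.118]
wrist_force: [-0.2, -0.9, -0.3]
width: 0.0939
```

```bash
python3 - <<'E'
from h import *
st()
s=snap('side','side2')
im=cv2.cvtColor(s['color'],cv2.COLOR_RGB2BGR)
cv2.imwrite('pics/z2.png',cv2.resize(im[180:420,220:500],None,fx=2.5,fy=2.5,interpolation=cv2.INTER_CUBIC))
E
```

```text
t 1.88 tcp [ 0.4931 -0.2693  0.0543] rot [-1.572  0.    -1.118] j [-0.6   0.19  1.56 -0.    1.39  0.52] F [-0.2 -0.9 -0.3] w 0.0939
tool x [ 0.438 -0.899 -0.   ] y [-0.001 -0.    -1.   ] grasp pt [ 0.4931 -0.2693  0.0733]
```

View pics/z2.png

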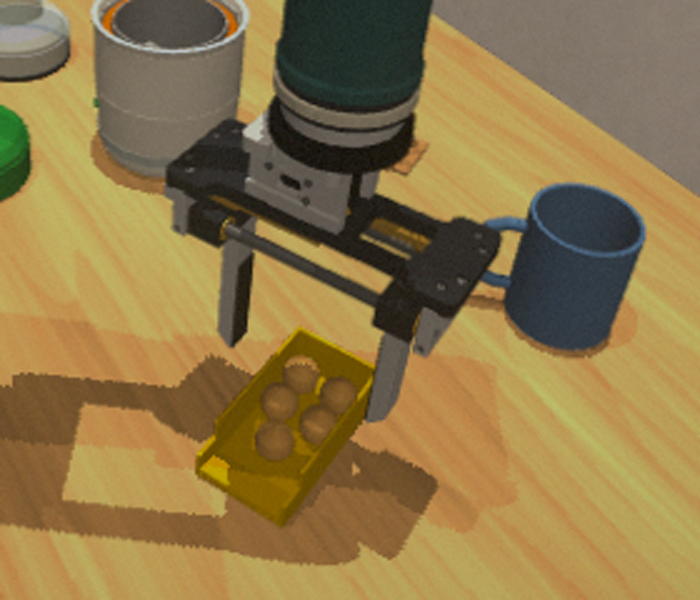

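Request:
play_rows:
  steps:
    - {"x":0,"y":0,"z":-0.02,"rx":0,"ry":0,"rz":0,"hand":0.094}
    - {"x":0,"y":0,"z":-0.015,"rx":0,"ry":0,"rz":0,"hand":0.094}
    - {"x":0,"y":0,"z":-0.01,"rx":0,"ry":0,"rz":0,"hand":0.094}
    - {"x":0,"y":0,"z":0,"rx":0,"ry":0,"rz":0,"hand":0.094}
    - {"x":0,"y":0,"z":0,"rx":0,"ry":0,"rz":0,"hand":0.075}
    - {"x":0,"y":0,"z":0,"rx":0,"ry":0,"rz":0,"hand":0.068}
    - {"x":0,"y":0,"z":0,"rx":0,"ry":0,"rz":0,"hand":0.064}
    - {"x":0,"y":0,"z":0,"rx":0,"ry":0,"rz":0,"hand":0.055}

```text
time: 2.92
tool_pos: [0.4944, -0.2688, 0.011]
ee_rot: [-1.57, -0.001, -1.117]
wrist_force: [0.1, 0.3, 1.6]
width: 0.0636
```

Request:
play_rows:
  steps:
    - {"x":0,"y":0,"z":0,"rx":0,"ry":0,"rz":0,"hand":0.05}
    - {"x":0,"y":0,"z":0,"rx":0,"ry":0,"rz":0,"hand":0.05}
    - {"x":0,"y":0,"z":0.005,"rx":0,"ry":0,"rz":0,"hand":0.05}
    - {"x":0,"y":0,"z":0.01,"rx":0,"ry":0,"rz":0,"hand":0.05}
    - {"x":0,"y":0,"z":0.02,"rx":0,"ry":0,"rz":0,"hand":0.05}
    - {"x":0,"y":0,"z":0.02,"rx":0,"ry":0,"rz":0,"hand":0.05}
    - {"x":0,"y":0,"z":0.01,"rx":0,"ry":0,"rz":0,"hand":0.05}

```text
time: 3.8
tool_pos: [0.4947, -0.2691, 0.0772]
ee_rot: [-1.57, -0.002, -1.117]
wrist_force: [-0.6, 0.3, -1.8]
width: 0.0634
```

```bash
python3 - <<'E'
from h import *
st()
s=snap('side','side3')
im=cv2.cvtColor(s['color'],cv2.COLOR_RGB2BGR)
cv2.imwrite('pics/z3.png',cv2.resize(im[150:400,220:500],None,fx=2.4,fy=2.4,interpolation=cv2.INTER_CUBIC))
E
```

```text
t 3.8 tcp [ 0.4947 -0.2691  0.0772] rot [-1.57  -0.002 -1.117] j [-0.6   0.17  1.53 -0.    1.43  0.52] F [-0.6  0.3 -1.8] w 0.0634
tool x [ 0.438 -0.899  0.002] y [ 0.002 -0.001 -1.   ] grasp pt [ 0.4947 -0.2691  0.0962]
```

View pics/z3.png

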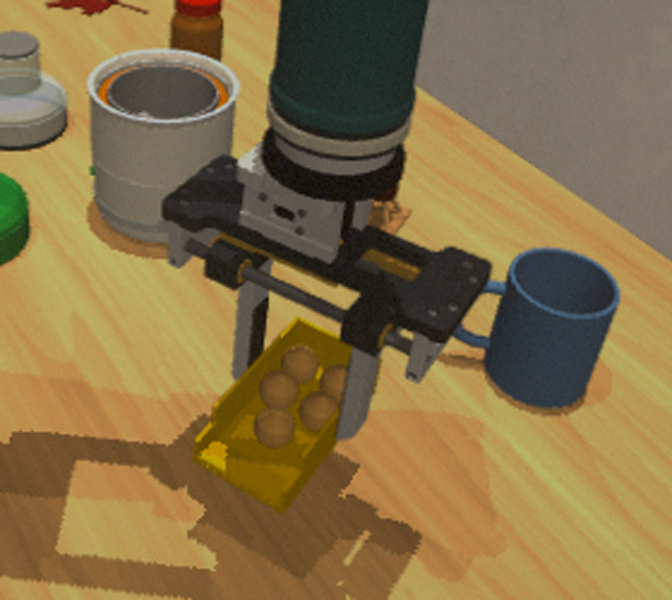

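Request:
play_rows:
  steps:
    - {"x":0,"y":0,"z":0.015,"rx":0,"ry":0,"rz":0,"hand":0.05}
    - {"x":0,"y":0,"z":0.025,"rx":0,"ry":0,"rz":0,"hand":0.05}
    - {"x":0,"y":0,"z":0.03,"rx":0,"ry":0,"rz":0,"hand":0.05}
    - {"x":0,"y":0,"z":0.025,"rx":0,"ry":0,"rz":0,"hand":0.05}
    - {"x":0.005,"y":0.01,"z":0.015,"rx":0,"ry":0,"rz":-0.01,"hand":0.05}
    - {"x":0.01,"y":0.02,"z":0,"rx":0,"ry":0,"rz":-0.025,"hand":0.05}
    - {"x":0.013,"y":0.026,"z":0,"rx":0,"ry":0,"rz":-0.03,"hand":0.05}
    - {"x":0.013,"y":0.026,"z":0,"rx":0,"ry":0,"rz":-0.03,"hand":0.05}

```text
time: 4.85
tool_pos: [0.5352, -0.185, 0.1848]
ee_rot: [-1.572, 0.001, -1.213]
wrist_force: [-0.2, 0.2, -0.8]
width: 0.0642
```

Request:
play_rows:
  steps:
    - {"x":0.013,"y":0.026,"z":0,"rx":0,"ry":0,"rz":-0.03,"hand":0.05}
    - {"x":0.013,"y":0.026,"z":0,"rx":0,"ry":0,"rz":-0.03,"hand":0.05}
    - {"x":0.013,"y":0.026,"z":0,"rx":0,"ry":0,"rz":-0.03,"hand":0.05}
    - {"x":0.013,"y":0.026,"z":0,"rx":0,"ry":0,"rz":-0.03,"hand":0.05}
    - {"x":0.013,"y":0.026,"z":0,"rx":0,"ry":0,"rz":-0.03,"hand":0.05}
    - {"x":0.013,"y":0.026,"z":0,"rx":0,"ry":0,"rz":-0.03,"hand":0.05}
    - {"x":0.013,"y":0.026,"z":0,"rx":0,"ry":0,"rz":-0.03,"hand":0.05}
    - {"x":0.013,"y":0.026,"z":0,"rx":0,"ry":0,"rz":-0.03,"hand":0.05}

```text
time: 5.85
tool_pos: [0.6389, 0.0232, 0.1846]
ee_rot: [-1.573, 0.001, -1.453]
wrist_force: [0.1, -0.3, -1.8]
width: 0.0636
```

```bash
python3 - <<'E'
from h import *
st()
E
```

```text
t 5.85 tcp [0.6389 0.0232 0.1846] rot [-1.573e+00  1.000e-03 -1.453e+00] j [-0.05  0.29  1.17  0.    1.68  1.4 ] F [ 0.1 -0.3 -1.8] w 0.0636
tool x [ 0.118 -0.993 -0.001] y [-0.002  0.    -1.   ] grasp pt [0.639  0.0232 0.2036]
```

Request:
play_rows:
  steps:
    - {"x":0.008,"y":0.016,"z":-0.003,"rx":0,"ry":0,"rz":-0.02,"hand":0.05}
    - {"x":0.007,"y":0.012,"z":-0.005,"rx":0,"ry":0,"rz":-0.01,"hand":0.05}
    - {"x":0.005,"y":0.008,"z":-0.005,"rx":0,"ry":0,"rz":0,"hand":0.05}
    - {"x":0,"y":0,"z":-0.003,"rx":0,"ry":0,"rz":0,"hand":0.05}
    - {"x":0,"y":0,"z":0,"rx":0,"ry":0,"rz":0,"hand":0.05}

```text
time: 6.48
tool_pos: [0.6587, 0.0568, 0.169]
ee_rot: [-1.572, -0.0, -1.483]
wrist_force: [-0.3, 0.3, -0.8]
width: 0.0639
```

```bash
python3 - <<'E'
from h import *
st()
s=snap('side','side4');t=snap('top','top4')
a=cv2.cvtColor(s['color'],cv2.COLOR_RGB2BGR)[60:260,180:400]
b=cv2.cvtColor(t['color'],cv2.COLOR_RGB2BGR)[90:290,130:350]
cv2.imwrite('pics/z4.png',cv2.resize(np.hstack([a,b]),None,fx=1.8,fy=1.8,interpolation=cv2.INTER_CUBIC))
E
```

```text
t 6.47 tcp [0.6587 0.0568 0.169 ] rot [-1.572 -0.    -1.483] j [ 0.    0.35  1.13 -0.    1.66  1.48] F [-0.3  0.3 -0.8] w 0.0639
tool x [ 0.088 -0.996  0.   ] y [-0.001 -0.    -1.   ] grasp pt [0.6587 0.0568 0.188 ]
```

View pics/z4.png

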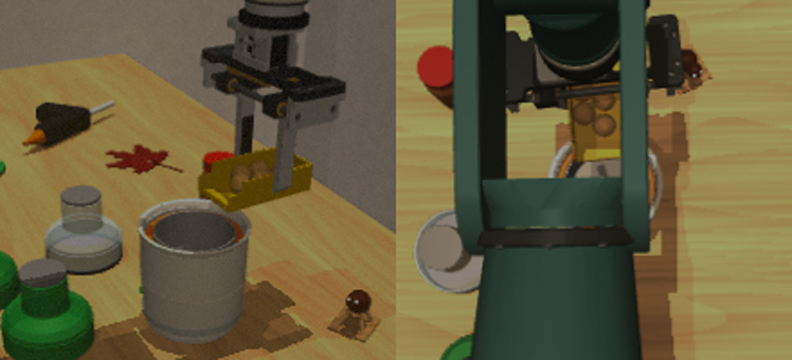

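```bash
python3 - <<'E'
from h import *
def circ(q):
    A=np.c_[2*q,np.ones(len(q))];b=(q**2).sum(1);c=np.linalg.lstsq(A,b,rcond=None)[0];return c[:2].round(4),np.sqrt(c[2]+c[:2]@c[:2]).round(4)
s=load('side4');P=pts(s);h=cv2.cvtColor(s['color'],cv2.COLOR_RGB2HSV)
y=(h[...,1]>190)&(h[...,0]>20)&(h[...,0]<34)&(P[...,2]>.14)&(P[...,2]<.22)&(P[...,0]>.5)
q=P[y]; psi=np.pi/2-1.483; ax=np.array([np.cos(psi),np.sin(psi)]); l=q[:,:2]@ax; w=q[:,:2]@[-ax[1],ax[0]]
print(len(q),np.percentile(l,[0,1,5,95,99,100]),np.percentile(w,[1,99]),np.percentile(q[:,2],[1,99]))
C=np.array([.566,.051]);print('C along',C@ax,'across',C@[-ax[1],ax[0]])
# lip from several side views
for f in('side1','side2','side3','side4'):
    s=load(f);P=pts(s)
    m=(P[...,2]>.131)&(P[...,2]<.139)&(np.hypot(P[...,0]-.565,P[...,1]-.051)<.072)&(np.hypot(P[...,0]-.565,P[...,1]-.051)>.05)
    print(f,m.sum(),circ(P[m][:,:2]))
    m=(P[...,2]>.02)&(P[...,2]<.12)&(np.hypot(P[...,0]-.565,P[...,1]-.051)<.075)&(np.hypot(P[...,0]-.565,P[...,1]-.051)>.058)
    print(f,'wall',m.sum(),circ(P[m][:,:2]))
    m=(P[...,2]>.08)&(P[...,2]<.12)&(np.hypot(P[...,0]-.5,P[...,1]-.25)<.05); q=P[m]
    if m.sum(): print('cap',m.sum(),q.mean(0),cv2.minEnclosingCircle(q[q[:,2]>.09][:,:2].astype(np.float32)))
    m=(P[...,2]>.003)&(P[...,2]<.028)&(np.hypot(P[...,0]-.5,P[...,1]-.25)<.065); q=P[m]; print('skirt',m.sum(),circ(q[:,:2]))
E
```

```text
1010 [0.58831945 0.58976197 0.59146955 0.70376622 0.7085491  0.71145693] [-0.03382216  0.03149664] [0.15918134 0.19277565]
C along 0.5682918441869933 across 0.0011746618858438232
side1 270 (array([0.5642, 0.0508]), np.float64(0.0634))
side1 wall 2127 (array([0.5643, 0.0517]), np.float64(0.0623))
cap 301 [0.49475027 0.24406694 0.09289527] ((0.4956819415092468, 0.25376641750335693), 0.029617957770824432)
skirt 334 (array([0.4972, 0.2519]), np.float64(0.0528))
side2 383 (array([0.564 , 0.0509]), np.float64(0.0633))
side2 wall 2018 (array([0.5649, 0.052 ]), np.float64(0.0629))
cap 300 [0.49468157 0.24414789 0.09292808] ((0.49777668714523315, 0.2512793242931366), 0.028048783540725708)
skirt 333 (array([0.4979, 0.2528]), np.float64(0.0537))
side3 385 (array([0.5639, 0.0509]), np.float64(0.0633))
side3 wall 1678 (array([0.5651, 0.0519]), np.float64(0.063))
cap 307 [0.49457734 0.24391123 0.09276288] ((0.49902525544166565, 0.2512616217136383), 0.02874981053173542)
skirt 335 (array([0.4978, 0.2528]), np.float64(0.0535))
side4 347 (array([0.5637, 0.0508]), np.float64(0.0633))
side4 wall 2234 (array([0.5646, 0.052 ]), np.float64(0.0626))
cap 306 [0.49461005 0.24390293 0.09282357] ((0.4987564980983734, 0.24988199770450592), 0.02865629270672798)
skirt 333 (array([0.4974, 0.2518]), np.float64(0.0528))
```

Request:
play_rows:
  steps:
    - {"x":0,"y":0,"z":0.002,"rx":0.0044,"ry":-0.05,"rz":0,"hand":0.05}
    - {"x":-0.0005,"y":0,"z":0.002,"rx":0.0044,"ry":-0.05,"rz":0,"hand":0.05}
    - {"x":-0.0005,"y":0,"z":0.002,"rx":0.0044,"ry":-0.05,"rz":0,"hand":0.05}
    - {"x":-0.001,"y":0,"z":0.002,"rx":0.0044,"ry":-0.05,"rz":0,"hand":0.05}
    - {"x":-0.001,"y":0,"z":0.002,"rx":0.0044,"ry":-0.05,"rz":0,"hand":0.05}
    - {"x":-0.001,"y":0,"z":0.002,"rx":0.0044,"ry":-0.05,"rz":0,"hand":0.05}
    - {"x":-0.001,"y":0,"z":0.002,"rx":0.0044,"ry":-0.05,"rz":0,"hand":0.05}
    - {"x":-0.0015,"y":-0.0005,"z":0.002,"rx":0.0044,"ry":-0.05,"rz":0,"hand":0.05}

```text
time: 7.58
tool_pos: [0.6524, 0.0563, 0.1865]
ee_rot: [-1.167, -0.001, -1.483]
wrist_force: [0.4, -0.7, -0.2]
width: 0.0637
```

```bash
python3 - <<'E'
from h import *
st()
s=snap('side','side5')
a=cv2.cvtColor(s['color'],cv2.COLOR_RGB2BGR)[60:260,180:400]
cv2.imwrite('pics/z5.png',cv2.resize(a,None,fx=2.5,fy=2.5,interpolation=cv2.INTER_CUBIC))
E
```

```text
t 7.58 tcp [0.6524 0.0563 0.1865] rot [-1.167e+00 -1.000e-03 -1.483e+00] j [-0.02  0.03  1.53  0.05  1.19  1.45] F [ 0.4 -0.7 -0.2] w 0.0637
tool x [ 0.088 -0.996  0.001] y [ 0.392  0.034 -0.919] grasp pt [0.645  0.0556 0.204 ]
```

View pics/z5.png

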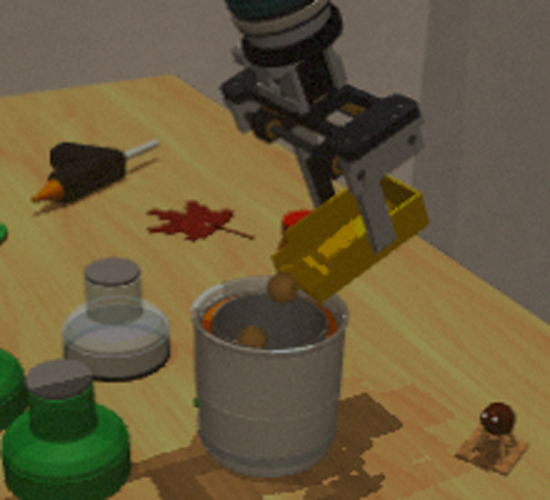

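Request:
play_rows:
  steps:
    - {"x":-0.0015,"y":0,"z":0.0015,"rx":0.0044,"ry":-0.05,"rz":0,"hand":0.05}
    - {"x":-0.0015,"y":0,"z":0.0015,"rx":0.0044,"ry":-0.05,"rz":0,"hand":0.05}
    - {"x":-0.004,"y":-0.0005,"z":0.003,"rx":0.0088,"ry":-0.1,"rz":0,"hand":0.05}
    - {"x":-0.0045,"y":-0.0005,"z":0.0025,"rx":0.0088,"ry":-0.1,"rz":0,"hand":0.05}
    - {"x":-0.005,"y":-0.0005,"z":0.002,"rx":0.0088,"ry":-0.1,"rz":0,"hand":0.05}
    - {"x":-0.0055,"y":-0.0005,"z":0.0015,"rx":0.0088,"ry":-0.1,"rz":0,"hand":0.05}
    - {"x":-0.0055,"y":-0.0005,"z":0.001,"rx":0.0088,"ry":-0.1,"rz":0,"hand":0.05}
    - {"x":0,"y":0,"z":0,"rx":0,"ry":0,"rz":0,"hand":0.05}

```text
time: 8.62
tool_pos: [0.6226, 0.0543, 0.1948]
ee_rot: [-0.573, 0.001, -1.483]
wrist_force: [0.0, 0.0, -0.4]
width: 0.0637
```

Request:
play_rows:
  steps:
    - {"x":0,"y":0,"z":0,"rx":0,"ry":0,"rz":0,"hand":0.05}
    - {"x":0,"y":0,"z":0,"rx":0,"ry":0,"rz":0,"hand":0.05}
    - {"x":0,"y":0,"z":0,"rx":0,"ry":0,"rz":0,"hand":0.05}
    - {"x":0,"y":0,"z":0,"rx":0,"ry":0,"rz":0,"hand":0.05}
    - {"x":0,"y":0,"z":0,"rx":0,"ry":0,"rz":0,"hand":0.05}

```text
time: 9.25
tool_pos: [0.6252, 0.0544, 0.1985]
ee_rot: [-0.567, -0.001, -1.482]
wrist_force: [-0.6, -0.8, -1.0]
width: 0.064
```

```bash
python3 - <<'E'
from h import *
st()
s=snap('side','side6')
a=cv2.cvtColor(s['color'],cv2.COLOR_RGB2BGR)[60:260,180:400]
cv2.imwrite('pics/z6.png',cv2.resize(a,None,fx=2.5,fy=2.5,interpolation=cv2.INTER_CUBIC))
E
```

```text
t 9.25 tcp [0.6252 0.0544 0.1985] rot [-5.670e-01 -1.000e-03 -1.482e+00] j [-0.09 -0.33  2.09  0.37  0.42  1.14] F [-0.6 -0.8 -1. ] w 0.064
tool x [ 0.088 -0.996  0.001] y [ 0.84   0.074 -0.537] grasp pt [0.6092 0.053  0.2087]
```

View pics/z6.png

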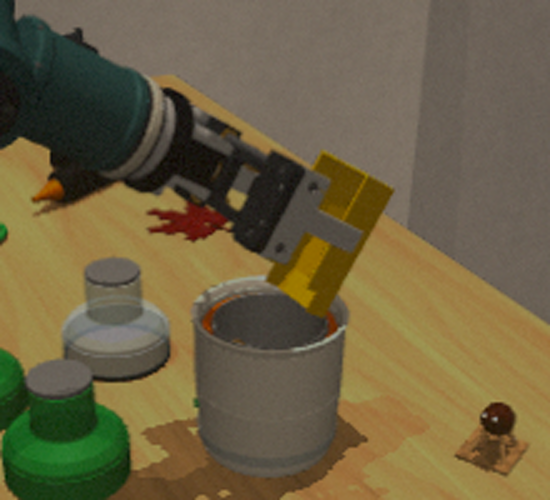

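Request:
play_rows:
  steps:
    - {"x":0,"y":0,"z":0.015,"rx":0,"ry":0,"rz":0,"hand":0.05}
    - {"x":0.005,"y":0,"z":0.015,"rx":-0.0088,"ry":0.1,"rz":0,"hand":0.05}
    - {"x":0.005,"y":0,"z":0.01,"rx":-0.0132,"ry":0.15,"rz":0,"hand":0.05}
    - {"x":0,"y":0,"z":0,"rx":-0.0132,"ry":0.15,"rz":0,"hand":0.05}
    - {"x":0,"y":0,"z":0,"rx":-0.0132,"ry":0.15,"rz":0,"hand":0.05}
    - {"x":0,"y":0,"z":0,"rx":-0.0132,"ry":0.15,"rz":0,"hand":0.05}
    - {"x":0,"y":0,"z":0,"rx":-0.0132,"ry":0.15,"rz":0,"hand":0.05}
    - {"x":0,"y":0,"z":0,"rx":-0.0132,"ry":0.15,"rz":0,"hand":0.05}

```text
time: 10.3
tool_pos: [0.6361, 0.0541, 0.2413]
ee_rot: [-1.57, -0.001, -1.483]
wrist_force: [0.9, -0.1, -0.7]
width: 0.0639
```

Request:
play_rows:
  steps:
    - {"x":-0.01,"y":-0.03,"z":0,"rx":0,"ry":0,"rz":0.04,"hand":0.05}
    - {"x":-0.02,"y":-0.045,"z":0,"rx":0,"ry":0,"rz":0.05,"hand":0.05}
    - {"x":-0.02,"y":-0.05,"z":0,"rx":0,"ry":0,"rz":0.06,"hand":0.05}
    - {"x":-0.02,"y":-0.05,"z":0,"rx":0,"ry":0,"rz":0.06,"hand":0.05}
    - {"x":-0.02,"y":-0.05,"z":0,"rx":0,"ry":0,"rz":0.06,"hand":0.05}
    - {"x":-0.02,"y":-0.045,"z":0,"rx":0,"ry":0,"rz":0.05,"hand":0.05}
    - {"x":-0.02,"y":-0.035,"z":0,"rx":0,"ry":0,"rz":0.04,"hand":0.05}
    - {"x":-0.01,"y":-0.015,"z":0,"rx":0,"ry":0,"rz":0,"hand":0.05}

```text
time: 11.3
tool_pos: [0.4946, -0.2677, 0.2398]
ee_rot: [-1.57, -0.003, -1.126]
wrist_force: [0.4, -0.6, -0.9]
width: 0.0638
```

```bash
python3 - <<'E'
from h import *
st()
s=snap('side','side7');t=snap('top','top7')
a=cv2.cvtColor(s['color'],cv2.COLOR_RGB2BGR)[150:350,200:420]
b=cv2.cvtColor(t['color'],cv2.COLOR_RGB2BGR)[90:290,170:390]
cv2.imwrite('pics/z7.png',cv2.resize(np.hstack([a,b]),None,fx=1.8,fy=1.8,interpolation=cv2.INTER_CUBIC))
E
```

```text
t 11.3 tcp [ 0.4946 -0.2677  0.2398] rot [-1.57  -0.003 -1.126] j [-0.6   0.11  1.28 -0.    1.75  0.53] F [ 0.4 -0.6 -0.9] w 0.0638
tool x [ 0.431 -0.903  0.003] y [ 0.002 -0.002 -1.   ] grasp pt [ 0.4945 -0.2677  0.2588]
```

View pics/z7.png

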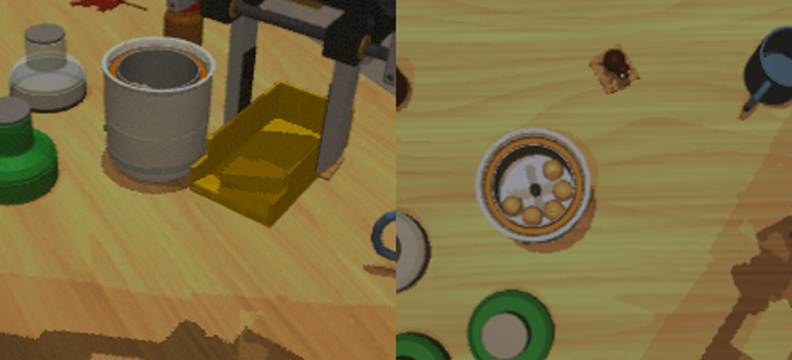

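Request:
play_rows:
  steps:
    - {"x":0,"y":0,"z":-0.03,"rx":0,"ry":0,"rz":0,"hand":0.05}
    - {"x":0,"y":0,"z":-0.045,"rx":0,"ry":0,"rz":0,"hand":0.05}
    - {"x":0,"y":0,"z":-0.045,"rx":0,"ry":0,"rz":0,"hand":0.05}
    - {"x":0,"y":0,"z":-0.045,"rx":0,"ry":0,"rz":0,"hand":0.05}
    - {"x":0,"y":0,"z":-0.03,"rx":0,"ry":0,"rz":0,"hand":0.05}
    - {"x":0,"y":0,"z":-0.015,"rx":0,"ry":0,"rz":0,"hand":0.05}
    - {"x":0,"y":0,"z":0,"rx":0,"ry":0,"rz":0,"hand":0.05}
    - {"x":0,"y":0,"z":0,"rx":0,"ry":0,"rz":0,"hand":0.05}

```text
time: 12.4
tool_pos: [0.4965, -0.2661, 0.0304]
ee_rot: [-1.569, -0.003, -1.122]
wrist_force: [0.3, 1.3, -1.0]
width: 0.0637
```

Request:
play_rows:
  steps:
    - {"x":0,"y":0,"z":-0.01,"rx":0,"ry":0,"rz":0,"hand":0.05}
    - {"x":0,"y":0,"z":-0.005,"rx":0,"ry":0,"rz":0,"hand":0.05}
    - {"x":0,"y":0,"z":-0.003,"rx":0,"ry":0,"rz":0,"hand":0.05}
    - {"x":0,"y":0,"z":0,"rx":0,"ry":0,"rz":0,"hand":0.05}

```text
time: 12.9
tool_pos: [0.495, -0.2657, 0.011]
ee_rot: [-1.571, -0.0, -1.122]
wrist_force: [-1.8, 0.7, 3.3]
width: 0.0638
```

Request:
play_rows:
  steps:
    - {"x":0,"y":0,"z":-0.001,"rx":0,"ry":0,"rz":0,"hand":0.05}
    - {"x":0,"y":0,"z":-0.001,"rx":0,"ry":0,"rz":0,"hand":0.05}
    - {"x":0,"y":0,"z":0,"rx":0,"ry":0,"rz":0,"hand":0.05}

```text
time: 13.28
tool_pos: [0.495, -0.2657, 0.0109]
ee_rot: [-1.571, -0.0, -1.122]
wrist_force: [-4.0, 2.8, 11.1]
width: 0.0635
```

Touching the worktop. Release and lift.

Request:
play_rows:
  steps:
    - {"x":0,"y":0,"z":0.001,"rx":0,"ry":0,"rz":0,"hand":0.05}
    - {"x":0,"y":0,"z":0,"rx":0,"ry":0,"rz":0,"hand":0.068}
    - {"x":0,"y":0,"z":0,"rx":0,"ry":0,"rz":0,"hand":0.085}
    - {"x":0,"y":0,"z":0,"rx":0,"ry":0,"rz":0,"hand":0.09}
    - {"x":0,"y":0,"z":0,"rx":0,"ry":0,"rz":0,"hand":0.09}
    - {"x":0,"y":0,"z":0.01,"rx":0,"ry":0,"rz":0,"hand":0.09}
    - {"x":0,"y":0,"z":0.02,"rx":0,"ry":0,"rz":0,"hand":0.09}
    - {"x":0,"y":0,"z":0.04,"rx":0,"ry":0,"rz":0,"hand":0.09}

```text
time: 14.28
tool_pos: [0.4939, -0.2649, 0.0789]
ee_rot: [-1.573, 0.003, -1.122]
wrist_force: [-0.5, -0.9, 0.6]
width: 0.0905
```

Request:
play_rows:
  steps:
    - {"x":0,"y":0,"z":0.06,"rx":0,"ry":0,"rz":0,"hand":0.09}
    - {"x":0,"y":0,"z":0.06,"rx":0,"ry":0,"rz":0,"hand":0.09}
    - {"x":0,"y":0,"z":0.06,"rx":0,"ry":0,"rz":0,"hand":0.09}
    - {"x":0,"y":0,"z":0.04,"rx":0,"ry":0,"rz":0,"hand":0.09}

```text
time: 14.78
tool_pos: [0.4954, -0.2658, 0.3044]
ee_rot: [-1.568, -0.005, -1.122]
wrist_force: [1.4, -0.4, -0.3]
width: 0.0902
```

```bash
python3 - <<'E'
from h import *
st()
s=snap('side','side8');t=snap('top','top8')
E
```

```text
t 14.78 tcp [ 0.4954 -0.2658  0.3044] rot [-1.568 -0.005 -1.122] j [-0.59  0.11  1.15 -0.    1.87  0.53] F [ 1.4 -0.4 -0.3] w 0.0902
tool x [ 0.434 -0.901  0.005] y [ 0.005 -0.003 -1.   ] grasp pt [ 0.4953 -0.2658  0.3234]
```

View pics/side8.png

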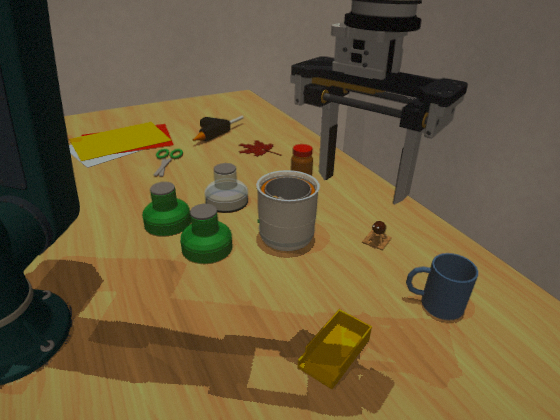

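Request:
play_rows:
  steps:
    - {"x":0,"y":0.03,"z":0,"rx":0,"ry":0,"rz":0.07,"hand":0.09}
    - {"x":0,"y":0.05,"z":0,"rx":0,"ry":0,"rz":0.1,"hand":0.09}
    - {"x":0,"y":0.06,"z":0,"rx":0,"ry":0,"rz":0.12,"hand":0.09}
    - {"x":0,"y":0.06,"z":0,"rx":0,"ry":0,"rz":0.12,"hand":0.09}
    - {"x":0,"y":0.06,"z":0,"rx":0,"ry":0,"rz":0.12,"hand":0.09}
    - {"x":0,"y":0.06,"z":0,"rx":0,"ry":0,"rz":0.12,"hand":0.09}
    - {"x":0,"y":0.06,"z":0,"rx":0,"ry":0,"rz":0.12,"hand":0.09}
    - {"x":0,"y":0.06,"z":0,"rx":0,"ry":0,"rz":0.12,"hand":0.09}

```text
time: 15.88
tool_pos: [0.4943, 0.1761, 0.2984]
ee_rot: [-1.572, 0.001, -0.228]
wrist_force: [0.2, -0.9, 0.1]
width: 0.09
```

Request:
play_rows:
  steps:
    - {"x":0.002,"y":0.045,"z":-0.02,"rx":0,"ry":0,"rz":0.11,"hand":0.09}
    - {"x":0.002,"y":0.03,"z":-0.04,"rx":0,"ry":0,"rz":0.1,"hand":0.09}
    - {"x":0,"y":0.003,"z":-0.04,"rx":0,"ry":0,"rz":0.02,"hand":0.09}
    - {"x":0,"y":0,"z":-0.03,"rx":0,"ry":0,"rz":0,"hand":0.09}
    - {"x":0,"y":0,"z":0,"rx":0,"ry":0,"rz":0,"hand":0.09}
    - {"x":0,"y":0,"z":0,"rx":0,"ry":0,"rz":0,"hand":0.09}

```text
time: 16.62
tool_pos: [0.4994, 0.2524, 0.1705]
ee_rot: [-1.57, -0.001, -0.002]
wrist_force: [-0.4, -0.6, 0.3]
width: 0.09
```

```bash
python3 - <<'E'
from h import *
st()
s=snap('side','side9');t=snap('top','top9')
a=cv2.cvtColor(s['color'],cv2.COLOR_RGB2BGR)[60:260,120:340]
b=cv2.cvtColor(t['color'],cv2.COLOR_RGB2BGR)[130:330,100:320]
cv2.imwrite('pics/z9.png',cv2.resize(np.hstack([a,b]),None,fx=1.8,fy=1.8,interpolation=cv2.INTER_CUBIC))
E
```

```text
t 16.62 tcp [0.4994 0.2524 0.1705] rot [-1.57e+00 -1.00e-03 -2.00e-03] j [ 0.37  0.12  1.41 -0.    1.62  0.37] F [-0.4 -0.6  0.3] w 0.09
tool x [ 1.    -0.002  0.001] y [ 0.001  0.    -1.   ] grasp pt [0.4994 0.2524 0.1895]
```

View pics/z9.png

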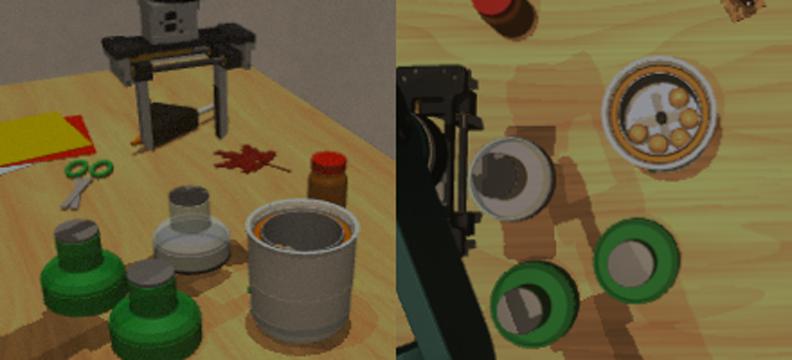

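Request:
play_rows:
  steps:
    - {"x":0,"y":0,"z":-0.03,"rx":0,"ry":0,"rz":0,"hand":0.09}
    - {"x":0,"y":0,"z":-0.03,"rx":0,"ry":0,"rz":0,"hand":0.09}
    - {"x":0,"y":0,"z":-0.025,"rx":0,"ry":0,"rz":0,"hand":0.09}
    - {"x":0,"y":0,"z":-0.019,"rx":0,"ry":0,"rz":0,"hand":0.09}
    - {"x":0,"y":0,"z":-0.01,"rx":0,"ry":0,"rz":0,"hand":0.09}
    - {"x":0,"y":0,"z":0,"rx":0,"ry":0,"rz":0,"hand":0.08}
    - {"x":0,"y":0,"z":0,"rx":0,"ry":0,"rz":0,"hand":0.07}
    - {"x":0,"y":0,"z":0,"rx":0,"ry":0,"rz":0,"hand":0.062}

```text
time: 17.73
tool_pos: [0.4998, 0.2526, 0.0566]
ee_rot: [-1.57, -0.002, -0.002]
wrist_force: [-0.3, -0.4, -0.3]
width: 0.0638
```

Request:
play_rows:
  steps:
    - {"x":0,"y":0,"z":0,"rx":0,"ry":0,"rz":0,"hand":0.058}
    - {"x":0,"y":0,"z":0,"rx":0,"ry":0,"rz":0,"hand":0.055}
    - {"x":0,"y":0,"z":0,"rx":0,"ry":0,"rz":0,"hand":0.05}
    - {"x":0,"y":0,"z":0,"rx":0,"ry":0,"rz":0,"hand":0.04}
    - {"x":0,"y":0,"z":0,"rx":0,"ry":0,"rz":0,"hand":0.04}
    - {"x":0,"y":0,"z":0,"rx":0,"ry":0,"rz":0,"hand":0.04}

```text
time: 18.48
tool_pos: [0.4997, 0.2525, 0.0561]
ee_rot: [-1.57, -0.002, -0.002]
wrist_force: [1.1, 0.5, 3.4]
width: 0.0559
```

```bash
python3 - <<'E'
from h import *
st()
def circ(q):
    A=np.c_[2*q,np.ones(len(q))];b=(q**2).sum(1);c=np.linalg.lstsq(A,b,rcond=None)[0];return c[:2].round(4),np.sqrt(c[2]+c[:2]@c[:2]).round(4)
s=snap('side','side10')
for f in('side9','side10'):
    P=pts(load(f)); m=(P[...,2]>.003)&(P[...,2]<.028)&(np.hypot(P[...,0]-.5,P[...,1]-.25)<.065); print('skirt',m.sum(),circ(P[m][:,:2]))
a=s['color'][60:260,120:340,::-1]
cv2.imwrite('pics/z10.png',cv2.resize(a,None,fx=2.5,fy=2.5,interpolation=cv2.INTER_CUBIC))
E
```

```text
t 18.48 tcp [0.4997 0.2525 0.0561] rot [-1.57  -0.002 -0.002] j [ 0.37  0.18  1.56 -0.    1.39  0.37] F [1.1 0.5 3.4] w 0.0559
tool x [ 1.    -0.002  0.002] y [ 0.002  0.    -1.   ] grasp pt [0.4996 0.2525 0.0751]
skirt 331 (array([0.4977, 0.2524]), np.float64(0.0532))
skirt 326 (array([0.4971, 0.2521]), np.float64(0.053))
```

View pics/z10.png

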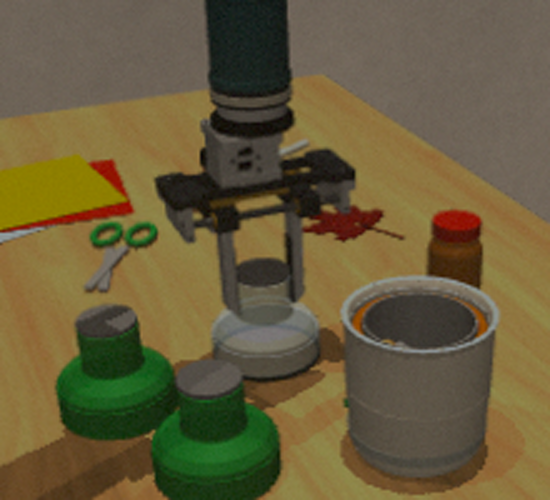

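Request:
play_rows:
  steps:
    - {"x":0,"y":0,"z":0.01,"rx":0,"ry":0,"rz":0,"hand":0.04}
    - {"x":0,"y":0,"z":0.03,"rx":0,"ry":0,"rz":0,"hand":0.04}
    - {"x":0,"y":0,"z":0.04,"rx":0,"ry":0,"rz":0,"hand":0.04}
    - {"x":0,"y":0,"z":0.04,"rx":0,"ry":0,"rz":0,"hand":0.04}
    - {"x":0,"y":0,"z":0.03,"rx":0,"ry":0,"rz":0,"hand":0.04}
    - {"x":0,"y":0,"z":0.02,"rx":0,"ry":0,"rz":0,"hand":0.04}
    - {"x":0.005,"y":-0.015,"z":0.01,"rx":0,"ry":0,"rz":0,"hand":0.04}
    - {"x":0.01,"y":-0.03,"z":0,"rx":0,"ry":0,"rz":0,"hand":0.04}

```text
time: 19.52
tool_pos: [0.5139, 0.2068, 0.2355]
ee_rot: [-1.571, 0.001, -0.0]
wrist_force: [0.2, 0.9, -2.5]
width: 0.0562
```

Request:
play_rows:
  steps:
    - {"x":0.012,"y":-0.036,"z":0,"rx":0,"ry":0,"rz":0,"hand":0.04}
    - {"x":0.012,"y":-0.036,"z":0,"rx":0,"ry":0,"rz":0,"hand":0.04}
    - {"x":0.012,"y":-0.036,"z":0,"rx":0,"ry":0,"rz":0,"hand":0.04}
    - {"x":0.01,"y":-0.03,"z":0,"rx":0,"ry":0,"rz":0,"hand":0.04}
    - {"x":0.006,"y":-0.018,"z":0,"rx":0,"ry":0,"rz":0,"hand":0.04}
    - {"x":0,"y":0,"z":0,"rx":0,"ry":0,"rz":0,"hand":0.04}
    - {"x":0,"y":0,"z":0,"rx":0,"ry":0,"rz":0,"hand":0.04}

```text
time: 20.4
tool_pos: [0.5657, 0.0521, 0.2353]
ee_rot: [-1.57, 0.001, -0.001]
wrist_force: [0.3, 0.6, -1.0]
width: 0.0559
```

```bash
python3 - <<'E'
from h import *
st()
s=snap('side','side11'); P=pts(s)
def circ(q):
    A=np.c_[2*q,np.ones(len(q))];b=(q**2).sum(1);c=np.linalg.lstsq(A,b,rcond=None)[0];return c[:2].round(4),np.sqrt(c[2]+c[:2]@c[:2]).round(4)
P=P
m=(P[...,2]>.178)&(P[...,2]<.206)&(np.hypot(P[...,0]-.565,P[...,1]-.051)<.062)&(np.hypot(P[...,0]-.565,P[...,1]-.051)>.045);print('skirt',m.sum(),circ(P[m][:,:2]),np.percentile(P[m][:,2],[2,98]))
m=(P[...,2]>.131)&(P[...,2]<.139)&(np.hypot(P[...,0]-.565,P[...,1]-.051)<.072)&(np.hypot(P[...,0]-.565,P[...,1]-.051)>.05); print('lip',m.sum(),circ(P[m][:,:2]))
a=s['color'][60:260,180:400,::-1]
cv2.imwrite('pics/z11.png',cv2.resize(a,None,fx=2.5,fy=2.5,interpolation=cv2.INTER_CUBIC))
E
```

```text
t 20.4 tcp [0.5657 0.0521 0.2353] rot [-1.57e+00  1.00e-03 -1.00e-03] j [-0.01  0.12  1.27  0.    1.75 -0.01] F [ 0.3  0.6 -1. ] w 0.0559
tool x [ 1.    -0.001 -0.001] y [-0.001  0.001 -1.   ] grasp pt [0.5657 0.0521 0.2543]
skirt 660 (array([0.5631, 0.0535]), np.float64(0.0546)) [0.18027044 0.20545973]
lip 282 (array([0.5638, 0.0505]), np.float64(0.0632))
```

View pics/z11.png

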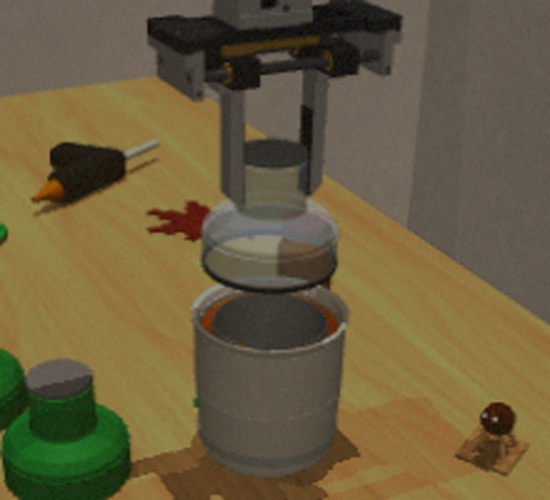

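Request:
play_rows:
  steps:
    - {"x":0.001,"y":-0.001,"z":-0.01,"rx":0,"ry":0,"rz":0,"hand":0.04}
    - {"x":0,"y":0,"z":-0.015,"rx":0,"ry":0,"rz":0,"hand":0.04}
    - {"x":0,"y":0,"z":-0.01,"rx":0,"ry":0,"rz":0,"hand":0.04}
    - {"x":0,"y":0,"z":-0.006,"rx":0,"ry":0,"rz":0,"hand":0.04}
    - {"x":0,"y":0,"z":-0.004,"rx":0,"ry":0,"rz":0,"hand":0.04}
    - {"x":0,"y":0,"z":-0.003,"rx":0,"ry":0,"rz":0,"hand":0.04}
    - {"x":0,"y":0,"z":-0.002,"rx":0,"ry":0,"rz":0,"hand":0.04}
    - {"x":0,"y":0,"z":0,"rx":0,"ry":0,"rz":0,"hand":0.04}

```text
time: 21.45
tool_pos: [0.5671, 0.0503, 0.1856]
ee_rot: [-1.571, -0.0, -0.002]
wrist_force: [-0.5, -0.2, -1.2]
width: 0.0563
```

Request:
play_rows:
  steps:
    - {"x":0,"y":0,"z":-0.002,"rx":0,"ry":0,"rz":0,"hand":0.04}
    - {"x":0,"y":0,"z":-0.001,"rx":0,"ry":0,"rz":0,"hand":0.04}
    - {"x":0,"y":0,"z":0,"rx":0,"ry":0,"rz":0,"hand":0.04}

```text
time: 21.82
tool_pos: [0.567, 0.0503, 0.1824]
ee_rot: [-1.571, 0.0, -0.002]
wrist_force: [0.5, -0.5, -1.7]
width: 0.0559
```

```bash
python3 - <<'E'
from h import *
st()
s=snap('side','side12'); t=snap('top','top12')
a=s['color'][60:260,180:400,::-1]; b=t['color'][90:290,130:350,::-1]
cv2.imwrite('pics/z12.png',cv2.resize(np.hstack([a,b]),None,fx=1.8,fy=1.8,interpolation=cv2.INTER_CUBIC))
E
```

```text
t 21.82 tcp [0.567  0.0503 0.1824] rot [-1.571  0.    -0.002] j [-0.01  0.14  1.36 -0.    1.64 -0.01] F [ 0.5 -0.5 -1.7] w 0.0559
tool x [ 1.    -0.002 -0.   ] y [-0. -0. -1.] grasp pt [0.567  0.0503 0.2014]
```

View pics/z12.png

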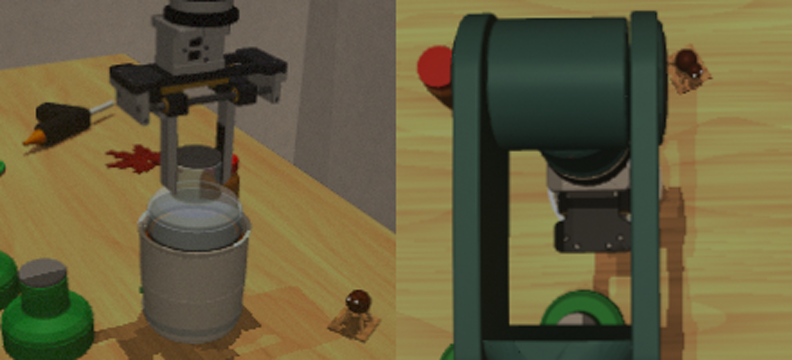

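Request:
play_rows:
  steps:
    - {"x":0,"y":0.0005,"z":-0.002,"rx":0,"ry":0,"rz":0,"hand":0.04}
    - {"x":0,"y":0,"z":-0.002,"rx":0,"ry":0,"rz":0,"hand":0.04}
    - {"x":0,"y":0,"z":0,"rx":0,"ry":0,"rz":0,"hand":0.04}

```text
time: 22.3
tool_pos: [0.567, 0.0509, 0.1784]
ee_rot: [-1.571, 0.0, -0.002]
wrist_force: [-0.1, 0.3, -2.0]
width: 0.0562
```

Request:
play_rows:
  steps:
    - {"x":0,"y":0,"z":-0.002,"rx":0,"ry":0,"rz":0,"hand":0.04}
    - {"x":0,"y":0,"z":-0.001,"rx":0,"ry":0,"rz":0,"hand":0.04}
    - {"x":0,"y":0,"z":0,"rx":0,"ry":0,"rz":0,"hand":0.04}

```text
time: 22.68
tool_pos: [0.5671, 0.0508, 0.1777]
ee_rot: [-1.571, -0.002, -0.002]
wrist_force: [-2.5, -0.5, 5.7]
width: 0.0562
```

Request:
play_rows:
  steps:
    - {"x":0,"y":0,"z":-0.002,"rx":0,"ry":0,"rz":0,"hand":0.04}
    - {"x":0,"y":0,"z":-0.001,"rx":0,"ry":0,"rz":0,"hand":0.04}
    - {"x":0,"y":0,"z":0,"rx":0,"ry":0,"rz":0,"hand":0.04}

```text
time: 23.05
tool_pos: [0.5671, 0.0509, 0.1752]
ee_rot: [-1.571, -0.002, -0.002]
wrist_force: [-3.0, -0.1, 8.2]
width: 0.0564
```

Request:
play_rows:
  steps:
    - {"x":0,"y":0,"z":-0.002,"rx":0,"ry":0,"rz":0,"hand":0.04}
    - {"x":0,"y":0,"z":-0.002,"rx":0,"ry":0,"rz":0,"hand":0.04}
    - {"x":0,"y":0,"z":0,"rx":0,"ry":0,"rz":0,"hand":0.04}

```text
time: 23.42
tool_pos: [0.5671, 0.0508, 0.1717]
ee_rot: [-1.571, -0.002, -0.002]
wrist_force: [-3.3, -0.7, 9.7]
width: 0.0561
```

Request:
play_rows:
  steps:
    - {"x":0,"y":0,"z":-0.002,"rx":0,"ry":0,"rz":0,"hand":0.04}
    - {"x":0,"y":0,"z":-0.001,"rx":0,"ry":0,"rz":0,"hand":0.04}
    - {"x":0,"y":0,"z":0,"rx":0,"ry":0,"rz":0,"hand":0.04}

```text
time: 23.8
tool_pos: [0.5671, 0.0508, 0.1693]
ee_rot: [-1.571, -0.003, -0.002]
wrist_force: [-4.6, 0.7, 10.8]
width: 0.056
```

Request:
play_rows:
  steps:
    - {"x":0,"y":0,"z":-0.001,"rx":0,"ry":0,"rz":0,"hand":0.04}
    - {"x":0,"y":0,"z":-0.001,"rx":0,"ry":0,"rz":0,"hand":0.04}
    - {"x":0,"y":0,"z":0,"rx":0,"ry":0,"rz":0,"hand":0.04}

```text
time: 24.18
tool_pos: [0.5671, 0.0509, 0.168]
ee_rot: [-1.571, -0.003, -0.002]
wrist_force: [-4.6, -1.1, 13.1]
width: 0.0564
```

Request:
play_rows:
  steps:
    - {"x":0,"y":0,"z":-0.001,"rx":0,"ry":0,"rz":0,"hand":0.04}
    - {"x":0,"y":0,"z":-0.001,"rx":0,"ry":0,"rz":0,"hand":0.04}
    - {"x":0,"y":0,"z":0,"rx":0,"ry":0,"rz":0,"hand":0.04}

```text
time: 24.55
tool_pos: [0.5671, 0.0509, 0.168]
ee_rot: [-1.571, -0.005, -0.002]
wrist_force: [-7.1, 0.0, 18.0]
width: 0.0558
```

Request:
play_rows:
  steps:
    - {"x":0,"y":0,"z":-0.001,"rx":0,"ry":0,"rz":0,"hand":0.04}
    - {"x":0,"y":0,"z":0,"rx":0,"ry":0,"rz":0,"hand":0.04}
    - {"x":0,"y":0,"z":0,"rx":0,"ry":0,"rz":0,"hand":0.04}

```text
time: 24.92
tool_pos: [0.5671, 0.0509, 0.168]
ee_rot: [-1.571, -0.005, -0.002]
wrist_force: [-9.1, -0.0, 21.0]
width: 0.0563
```

```bash
python3 - <<'E'
from h import *
st()
s=snap('side','side13'); P=pts(s)
m=(P[...,2]>.19)&(P[...,2]<.23)&(np.hypot(P[...,0]-.565,P[...,1]-.051)<.02); print('cap z',m.sum(),np.median(P[m][:,2]))
a=s['color'][60:260,180:400,::-1]
cv2.imwrite('pics/z13.png',cv2.resize(a,None,fx=2.5,fy=2.5,interpolation=cv2.INTER_CUBIC))
st()
E
```

```text
t 24.93 tcp [0.5671 0.0509 0.168 ] rot [-1.571 -0.005 -0.002] j [-0.01  0.14  1.39 -0.    1.61 -0.01] F [-9.1 -0.  21. ] w 0.0563
tool x [ 1.    -0.002  0.005] y [ 0.005 -0.    -1.   ] grasp pt [0.567  0.0509 0.187 ]
cap z 135 0.20848037548384246
t 24.98 tcp [0.5672 0.0509 0.168 ] rot [-1.571 -0.005 -0.002] j [-0.01  0.14  1.39 -0.    1.61 -0.01] F [-8.6  0.4 21.8] w 0.0563
tool x [ 1.    -0.002  0.005] y [ 0.005 -0.    -1.   ] grasp pt [0.5671 0.0509 0.187 ]
```

View pics/z13.png

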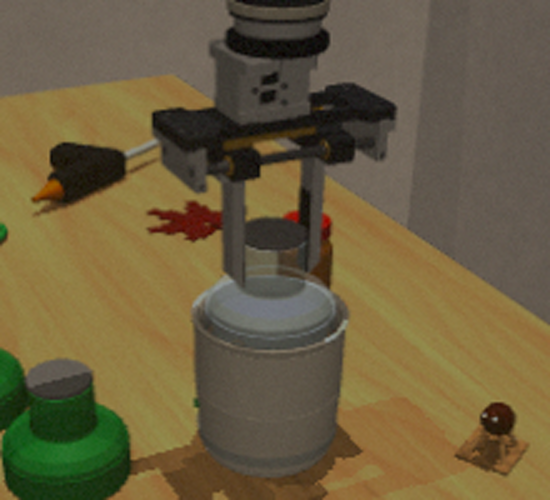

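```bash
python3 - <<'E'
from h import *
a=load('side8');b=load('side13')
# change of bystanders by picture difference in their regions
d=cv2.absdiff(a['color'],b['color']).max(2)
for n,(u,v) in dict(mug=(447,287),animal=(377,235),scoop=(336,350),jar=(302,158)).items(): print(n,np.median(d[v-12:v+12,u-12:u+12]),d[v-12:v+12,u-12:u+12].mean())
st(); workorder.close_job()
E
```

```text
mug 4.0 4.791666666666667
animal 6.0 6.571180555555555
scoop 59.0 45.74652777777778
jar 35.0 40.46006944444444
t 24.98 tcp [0.5672 0.0509 0.168 ] rot [-1.571 -0.005 -0.002] j [-0.01  0.14  1.39 -0.    1.61 -0.01] F [-8.6  0.4 21.8] w 0.0563
tool x [ 1.    -0.002  0.005] y [ 0.005 -0.    -1.   ] grasp pt [0.5671 0.0509 0.187 ]
the job is handed in; nothing more can be done
```

View pics/side13.png

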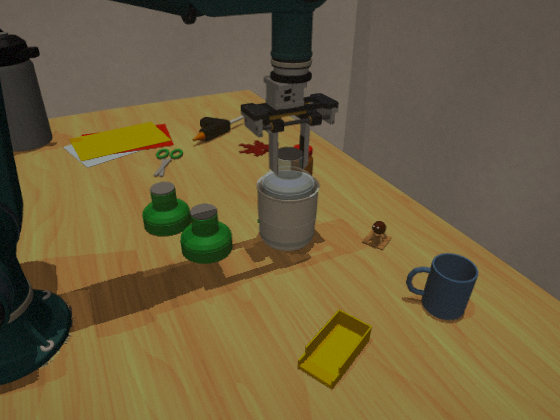

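I tipped all five chestnuts into the bowl, stood the empty scoop back on the worktop, and pressed the cover down on the spring ring. I handed the job in at about 25 s, still holding the cover down.

**Chestnuts and scoop:** the top camera counted five chestnuts in the bowl after the pour. The last side picture shows the scoop empty and level where it first stood.

**Cover:** it met the ring at about its resting height, with the underside at 0.122 m. It then went down about 10 mm to a hard stop. The tool stayed at 0.168 m while the upward force rose from 13 N to about 22 N, and the cap top measured 0.2085 m against the 0.208 m expected. The switch gives no signal I could read, so that it closed is inferred from this travel and the stop. A sideways force of about 9 N was left at the wrist, with a tilt of 0.005 rad.

**Other things:** the mug and the animal looked the same in pictures taken just before the cover was moved and at the end. The jar and scoop spots did differ in that comparison, most likely because the arm now partly hides the jar and its shadow has left the scoop. Both stand in place in the last picture, and the green look-alikes were not touched.

**Camera disagreement:** the two cameras differed by about 3 mm in x. I settled this with the tool's position once the cover was gripped, and the skirt went into the channel without catching.

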